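# Post the spent battery pack through the sprung flap of the used-battery box

## Task

Take the battery pack marked with red tape out of the charger and put it in the red steel used-battery box: push it steadily down through the sprung flap in the lid, without dropping or throwing it in, until it is right inside and the flap has snapped shut behind it. Leave the two good packs in the charger and everything else on the bench where it is.

Things in the scene. Friction and masses are not known exactly. Their poses are not given: they have to be found in the camera images.
- spent_pack_center (a point): Centre (half-way up) of the spent pack: a grey hard-case battery pack standing upright in one of the charger's three bays, red tape over its top and down both broad faces. 22 mm thick (its x), 58 mm wide (its y), 84 mm tall (its z, up), about 180 g. Its bottom is 13 mm above the bench. The broad faces are free in front and behind; the next pack is 16 mm away along y.
- good_pack_a_center (a point): Centre of a good pack of the same size and make, without tape, standing in another bay of the charger (z up).
- good_pack_b_center (a point): Centre of the other good pack without tape, in the remaining bay (z up).
- charger: Black desktop charger, fixed: 74 (x) by 236 (y) by 35 mm high, three bays in a row along y, 74 mm apart; which pack is in which bay varies. The lowest 22 mm of a pack stand in the bay with 2.5 mm play all round, 62 mm stick out; it lifts straight out. A sloping panel with three green lamps projects 25 mm from the -x side. Origin: centre of its underside.
- box: Red steel used-battery box, fixed, locked: 200 (x) by 230 (y) by 170 mm high. In the middle of its flat lid is a steel letter plate, frame 16 mm broad, its top 173 mm above the bench; the yellow cell symbol on the lid lies towards -x; yellow diamonds front and back. Origin: centre of its underside, z up; inner floor 6 mm up. The flap is the only way in.
- slot (a point): Centre of the lid opening, at the lid's top (170 mm above the bench); axes as the box's. Clear opening 48 mm along x, 84 mm along y. A steel throat 50 mm deep hangs below its +x edge and both y edges. A pack goes in upright, thickness along x, width along y, close to the +x edge. Beside the pack's broad faces there is no room for two fingers; closed fingers alone fit.
- flap (a joint): Flap angle, rad: 0 shut, to 1.5 swung down into the box; about 1.0 with a pack in it. Spring: 0.12 N m when shut, plus 0.06 N m per rad; it begins to open under about 3 N at the free edge. It pinches a half-entered pack against the throat's +x wall and usually holds it when let go; pushing the pack's top on takes under 15 N.
- flap_hinge (a point): Middle of the flap's hinge, along the -x edge of the opening, 1 mm below the lid's top. The flat steel flap reaches 46 mm from it towards +x and swings down. A pack drops free, some 40 to 50 mm to the floor, when its top has been pushed about 35 to 45 mm below the lid; only then can the flap shut. Fingers may enter the opening to do so.
- paper_cup: White paper cup standing on the bench, 80 mm across, 95 mm high. Origin: centre of its underside.
- solder_reel: Reel of solder standing on end, 60 mm across, 54 mm high. Origin: centre of its underside.
- tape_roll: Roll of red tape lying flat, 60 mm across, 24 mm high. Origin: centre of its underside.
- screwdriver: Screwdriver lying on the bench, along its x axis.
- circuit_board: Green circuit board lying flat, 100 by 75 mm, parts up to 18 mm high. Origin: centre of its underside.

How it is judged:
By the outcome, as a careful person would: the job done as asked, in the order asked, and still so for the second after the job is handed in, with the robot touching nothing.
It also fails if it takes over 53 s, if anything falls off the work surface, if the arm or the gripper's body presses on something with over 40 N, if the wrist force passes 120 N, or if a joint passes its speed limit or range.

## Robot

A 6-joint arm with a two-finger parallel gripper is mounted at the origin on the work surface. World frame = base frame: x ahead of the robot, y to its left, z up, the work surface at z = 0. Lengths are in mm, angles in rad, forces in N, time in s.
With the tool pointing down it reaches from about 350 to 975 mm from the base axis. Payload 7.1 kg.
Tool frame: the origin (TCP) lies on the front face of the gripper's body, between the roots of the fingers; the fingertips stand 80 mm ahead of it and the grasp point (between the pads) lies 61 mm ahead of it (env.tips_ahead is the distance from the TCP to the fingertips, in mm); z points along the fingers, y is the direction in which the jaws open and shut (so a half turn about z gives the same grasp; the last joint's range is limited). The gripper opens to 88 mm and grips with 3 to 60 N. Pads are 20 mm wide; open, the fingers measure 115 mm over their backs; the gripper's body (75 mm by 178 mm) begins 61 mm behind the grasp point.
Start: joints at [1.122, 0.423, 1.63, -0, 1.089, -0.019], TCP at [260.398, 568.153, 302.675] pointing down, gripper open.
Joint ranges: [-3, 3], [-0.9, 2.11], [0.09, 2.58], [-1.31, 4.45], [0.11, 2.69], [-2.54, 2.54]. Speed limits (rad/s): [2.39, 2.39, 3.01, 3.14, 3.14, 3.14].

## Interface

Orientations are given as a unit quaternion [x, y, z, w].
In Python, from station import env, set_gripper, viewer, workorder gives the robot as it stands. Calls block until the motion is done:
- env.reach(position, orientation): joint-space move of the TCP to a pose.
- env.move_l(position, rot=None, rate=150, f_stop=None): straight line of the TCP; rot=None keeps the orientation; rate is the mean speed in mm/s. With f_stop (N) it stops when the force on the tool has changed by that much, and returns True; else False.
- env.move_joints(angles): joint-space move.
- set_gripper(opening): finger opening in mm; the grip force is fixed at half the most; returns when the fingers have stopped.
- env.hold(seconds).
- env.ik(position, orientation): joint angles nearest the present ones, or None.
- env.read_state(): the state.
- viewer.camera(name): name is "scene" or "top"; returns the picture (400x640x3 uint8, blue, green, red); there is no depth.
- viewer.camera_params(name): a dict with "fx", "fy", "cx", "cy" (pixels), "dist" ([k1, k2, p1, p2, k3] as OpenCV has them; the pictures are not rectified), "pose" (4x4, takes a point from camera to world coordinates). Camera axes: x right, y up, looking along -z (the intrinsics and any distortion apply to the point x, -y, -z); pixel columns grow to the right and rows downward; lengths in mm; the calibration is good to about 2 mm. A picture is of the moment at which its call begins. camera_params takes no time and is no camera call.
A pose or a line that the arm cannot do raises env.IKError and nothing moves.
- workorder.sign_off(): hands the job in, once; it reports no verdict.
The state is a dict: "time_s": time; "qpos": joint angles; "dq": joint speeds; "tau": joint torques, N m; "tool_pos": TCP position; "orientation": TCP orientation; "force": force on the tool from outside, world axes, zero at the start; "wrist_torque": the same for the moment, N m; "width": finger opening in mm.
Only numpy, scipy, OpenCV 4.12 (cv2) and the standard library are available. Lean on these libraries where they do the work, as an engineer would, in place of code of your own. Each camera call takes 0.05 s, during which the arm holds its last target.

## Working session

There is one attempt and no reset: what is moved stays moved. The work goes in short steps, each a Python script; the robot and the scene stay as the last script left them, time stands still between calls to the robot, and variables do not carry over. Pictures are saved under pics/ and viewed, and the job is handed in when it is done.

```bash
mkdir -p pics; ls
python3 - <<'E'
from station import env, set_gripper, viewer, workorder
import cv2
for n in("scene","top"):
    cv2.imwrite(f"pics/{n}0.png",viewer.camera(n)); p=viewer.camera_params(n); print(n,{k:(v.tolist() if hasattr(v,'tolist') else v) for k,v in p.items()})
s=env.read_state(); print(s)
E
```

```text
pics
scene {'fx': 422.2279535489674, 'fy': 422.2279535489674, 'cx': 320.5861703106724, 'cy': 193.7827327908554, 'dist': [-0.06545298496232532, 0.0, 0.0, 0.0, 0.0], 'pose': [[0.11414778616578186, -0.7435336002789037, 0.6588839565278111, 1498.2851983862947], [0.9934546263352183, 0.08258323351818918, -0.07891713980392204, -123.67710805622976], [0.0042647774387991845, 0.66357953162976, 0.7480935883132709, 1272.9459841266298], [0.0, 0.0, 0.0, 1.0]]}
top {'fx': 488.4736370951069, 'fy': 488.4736370951069, 'cx': 317.45195586382374, 'cy': 201.56274995725894, 'dist': [-0.10082494311875063, 0.0, 0.0, 0.0, 0.0], 'pose': [[-0.011440344460385924, 0.9803164285408552, -0.19710103615032018, 170.4773300826432], [-0.9999208696439802, -0.010184386593714762, 0.007384627284840112, -0.39801598382580583], [0.005231918295803213, 0.19716992215500784, 0.9803553686436026, 1658.8872792859058], [0.0, 0.0, 0.0, 1.0]]}
{'time_s': 0.1, 'qpos': array([ 1.12201289e+00,  4.23757919e-01,  1.63062519e+00, -1.20765000e-05,
        1.08858579e+00, -1.89521115e-02]), 'dq': array([ 0.00047964, -0.00062239, -0.00188701, -0.00067066,  0.00080886,
       -0.00049175]), 'tau': array([ 1.92078842e-04, -5.45613170e+01, -2.74324805e+01,  6.44267793e-02,
        1.86969806e-02, -8.06108255e-05]), 'tool_pos': array([260.22711664, 567.81054629, 301.97884617]), 'orientation': array([ 2.13262241e-01,  9.76994751e-01, -6.70632867e-04, -1.54265340e-04]), 'force': array([-0.20631185, -0.16562072, -1.08721232]), 'wrist_torque': array([-0.05731304,  0.01867796, -0.03233555]), 'width': 87.70925491958349}
```

View pics/scene0.png

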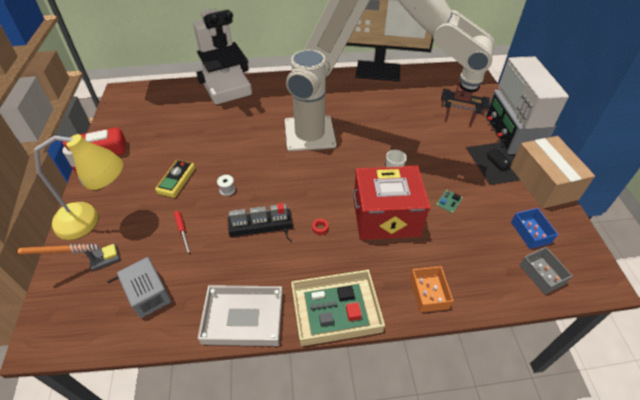

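View pics/top0.png

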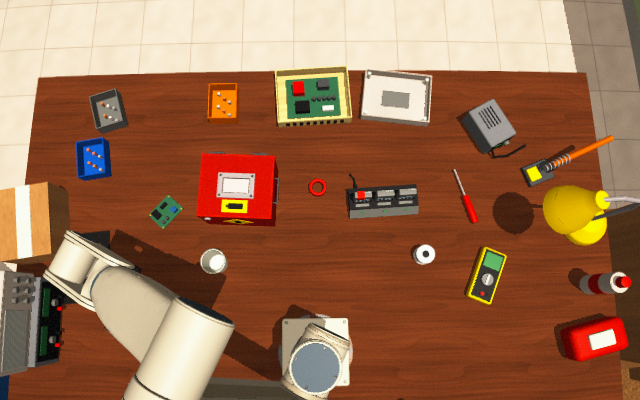

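The spent pack (red top) is in the bay at the +y end, about (362,196) in top and (281,210) in scene. The box is around (237,188) in top. I'll enlarge both.

Run:
```python
import cv2
t=cv2.imread("pics/top0.png"); s=cv2.imread("pics/scene0.png")
def crop(im,x0,y0,w,h,k,n):
    c=cv2.resize(im[y0:y0+h,x0:x0+w],None,fx=k,fy=k,interpolation=cv2.INTER_CUBIC)
    for i in range(0,w,10): cv2.putText(c,str(x0+i),(i*k,8),0,.3,(255,255,255),1); cv2.line(c,(i*k,10),(i*k,14),(255,255,255),1)
    for i in range(0,h,10): cv2.putText(c,str(y0+i),(0,i*k+4),0,.3,(255,255,255),1); cv2.line(c,(20,i*k),(24,i*k),(255,255,255),1)
    cv2.imwrite(n,c)
crop(t,340,170,85,55,9,"pics/t_ch.png"); crop(t,190,145,95,85,7,"pics/t_box.png")
crop(s,222,195,80,50,9,"pics/s_ch.png"); crop(s,345,160,95,82,7,"pics/s_box.png")
```

```text
(no output)
```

View pics/t_ch.png

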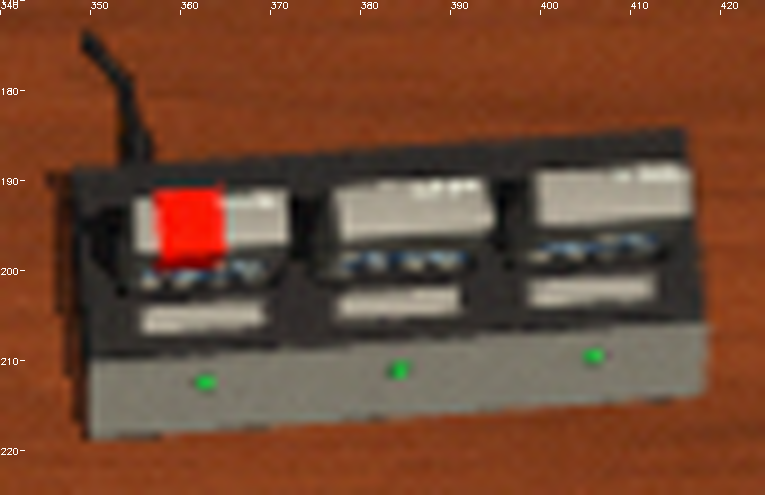

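View pics/t_box.png

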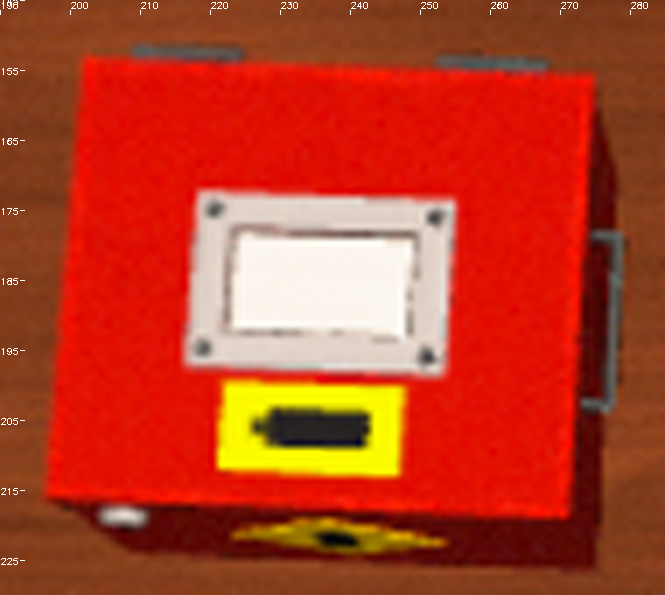

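View pics/s_ch.png

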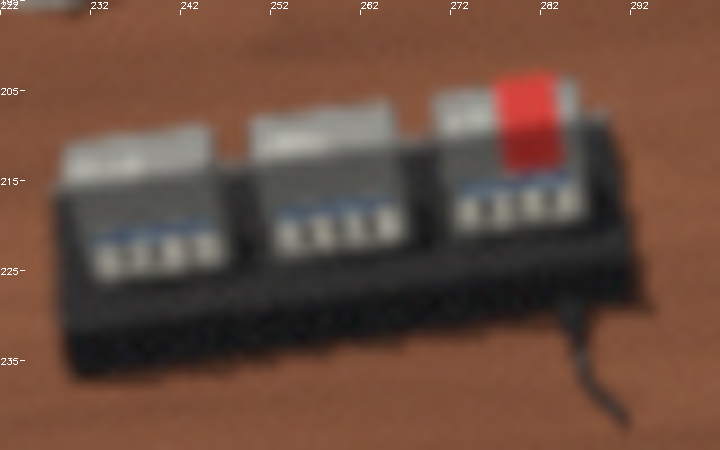

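View pics/s_box.png

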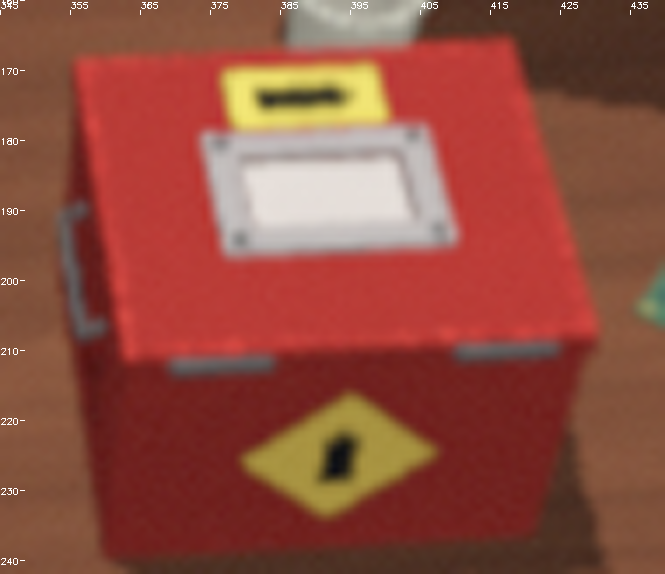

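Top shows the spent pack's top face at about (355–372, 191–198) and the letter plate's outer frame at about (216–255, 172–199). I'll fit planar poses from both cameras, using the known sizes.

```bash
cat > h.py <<'E'
import numpy as np, cv2
from scipy.optimize import least_squares
def proj(p,P):
    T=np.linalg.inv(np.array(p["pose"]));q=(T[:3,:3]@np.asarray(P,float).T).T+T[:3,3]
    q=q*[1,-1,-1]
    K=np.array([[p["fx"],0,p["cx"]],[0,p["fy"],p["cy"]],[0,0,1]])
    return cv2.projectPoints(q,np.zeros(3),np.zeros(3),K,np.array(p["dist"]))[0][:,0]
def place(v,M):
    c,s=np.cos(v[2]),np.sin(v[2]);M=np.asarray(M,float)
    return np.c_[v[0]+c*M[:,0]-s*M[:,1], v[1]+s*M[:,0]+c*M[:,1], M[:,2]]
def fit(obs,x0):
    f=lambda v:np.concatenate([(proj(p,place(v,M))-U).ravel() for p,M,U in obs])
    r=least_squares(f,x0,loss='soft_l1');return r.x,f(r.x)
def backproj(p,uv,z):
    r=least_squares(lambda v:(proj(p,[[v[0],v[1],z]])-uv).ravel(),[600,0]);return r.x
E
python3 - <<'E'
from h import *
from station import viewer
pt=viewer.camera_params("top");ps=viewer.camera_params("scene")
z=lambda L,x0,y0,k:(np.array(L)+.5)/k-.5+[x0,y0]
def rect(a,b,h,cy=0): # order +x+y, +x-y, -x-y, -x+y  (top TL,TR,BR,BL)
    return np.array([[a/2,b/2+cy,h],[a/2,-b/2+cy,h],[-a/2,-b/2+cy,h],[-a/2,b/2+cy,h]])
sc=[2,3,0,1] # scene: TL = -x -y, TR=-x +y, BR=+x +y, BL=+x -y
box=[(pt,rect(200,230,170),z([(82,57),(595,73),(568,517),(46,497)],190,145,7)),
(pt,rect(80,116,173),z([(198,190),(456,199),(443,376),(184,367)],190,145,7)),
(ps,rect(200,230,170)[[2,3,0,1]],z([(76,60),(514,38),(598,333),(126,361)],345,160,7)),
(ps,rect(80,116,173)[[2,3,0,1]],z([(201,132),(428,124),(458,243),(223,256)],345,160,7))]
T=[[(133,194),(290,188),(290,244),(137,253)],[(333,188),(487,178),(494,231),(343,240)],[(535,171),(690,164),(692,215),(541,226)]]
S=[[(433,95),(577,80),(580,122),(440,140)],[(248,120),(390,102),(396,143),(256,160)],[(62,148),(210,125),(214,165),(68,183)]]
cy=[74,0,-74]
ch=[(pt,rect(22,58,97,c),z(t,340,170,9)) for c,t in zip(cy,T)]+[(ps,rect(22,58,97,c)[sc],z(t,222,195,9)) for c,t in zip(cy,S)]
np.set_printoptions(precision=2,suppress=True)
for n,o,h in(("box",box,2),("ch",ch,3)):
    for nm,oo in(("top",o[:h]),("scene",o[h:]),("both",o)):
        v,r=fit(oo,[600,0,0]);print(n,nm,v[:2],v[2].round(4),"rms",np.sqrt((r**2).mean()).round(2))
    if n=="ch": print("spent",place(v,[[0,74,55]]))
for c,t,s in zip(cy,T,S):
    o=[(pt,rect(22,58,97),z(t,340,170,9)),(ps,rect(22,58,97)[sc],z(s,222,195,9))]
    print(c,[fit(q,[600,0,0])[0] for q in(o[:1],o[1:],o)])
E
```

```text
box top [525.15 244.94] -0.0471 rms 0.44
box scene [522.6  246.22] -12.6173 rms 0.52
box both [524.45 245.32] 6.2351 rms 0.54
ch top [ 512.13 -236.15] -12.5128 rms 0.31
ch scene [ 511.26 -234.4 ] 0.0538 rms 0.23
ch both [ 511.78 -235.31] 6.3363 rms 0.33
spent [[ 507.85 -161.41   55.  ]]
74 [array([ 508.32, -162.28,   -6.25]), array([ 507.61, -160.36,    6.32]), array([ 508.07, -161.38,    0.04])]
0 [array([ 511.51, -236.13,    0.06]), array([ 510.92, -234.75,   -6.22]), array([ 511.25, -235.47,    6.34])]
-74 [array([ 516.5 , -310.02,   -6.24]), array([ 515.35, -308.11,  -87.88]), array([ 516.03, -309.08,    0.06])]
```

Both cameras agree to about 2 mm:

| Item | Position (mm) | Yaw (rad) | Check |
|---|---|---|---|
| Spent pack | (508, -161.4) | 0.053 | Pack pitch fits 74 mm |
| Slot | (524.5, 245.3) | -0.048 | – |

Next is a high grasp on the pack. The tips go 24 mm below its top, so it can go deep into the slot.

```bash
cat >> h.py <<'E'
def quat(yaw): # tool down, jaws (tool y) along world direction yaw
    a=(yaw+np.pi/2)/2; return [np.cos(a),np.sin(a),0,0]
E
python3 - <<'E'
from h import *
from station import *
from station import env,set_gripper,viewer
P=[508,-161.4]
for yaw in(0.053,0.053+np.pi,):
    print(yaw,env.ik([*P,260],quat(yaw)), env.ik([533,245,350],quat(yaw-.101)))
env.reach([*P,260],quat(0.053))
s=env.read_state();print(s["time_s"],s["tool_pos"],s["orientation"])
cv2.imwrite("pics/t1.png",cv2.resize(viewer.camera("top")[120:280,300:500],None,fx=4,fy=4,interpolation=2))
cv2.imwrite("pics/s1.png",cv2.resize(viewer.camera("scene")[120:280,180:380],None,fx=4,fy=4,interpolation=2))
E
```

```text
0.053 [-3.29957544e-01  3.46044510e-01  1.86689597e+00 -4.44089210e-16
  9.28652174e-01 -3.82957544e-01] [ 4.10572611e-01  3.16013688e-01  1.67353030e+00 -4.44089210e-16
  1.15204867e+00  4.58572611e-01]
3.194592653589793 None None
2.825 [ 508.29542467 -160.80672529  260.06116189] [6.87740572e-01 7.25956538e-01 8.74731883e-05 6.07537349e-05]
```

View pics/s1.png

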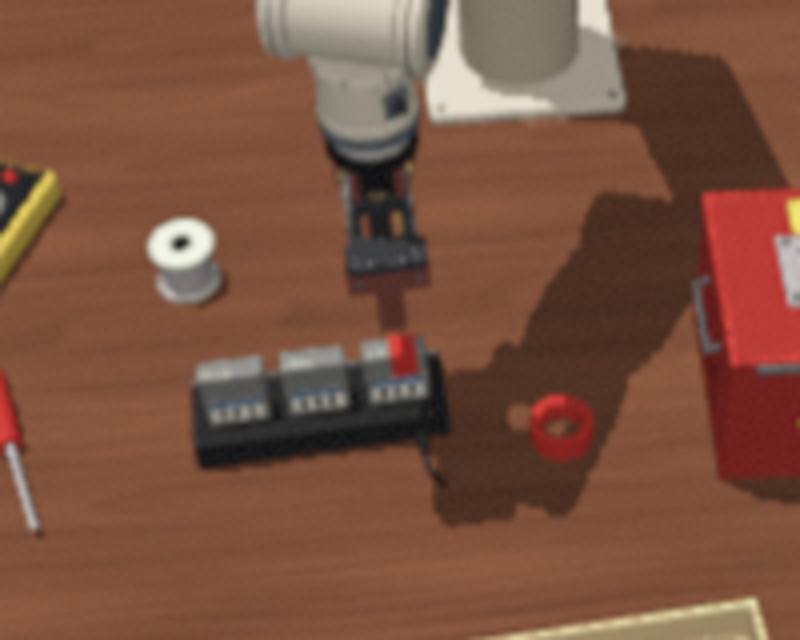

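The gripper is above and in line with the taped pack (pack at ~(397,360) in the enlarged crop, gripper at ~(388,265)). I'll descend, grip and lift.

Run:
```python
from h import *
from station import env,set_gripper,viewer
P=[508,-161.4]
print("stop",env.move_l([*P,153],rate=100,f_stop=8))
s=env.read_state();print(s["time_s"],s["tool_pos"],s["force"])
set_gripper(15); s=env.read_state();print(s["time_s"],s["width"],s["force"],s["tool_pos"])
env.move_l([*P,170],rate=40); s=env.read_state();print(s["width"],s["force"])
env.move_l([*P,355],rate=120); s=env.read_state();print(s["time_s"],s["width"],s["force"],s["tool_pos"])
cv2.imwrite("pics/s2.png",cv2.resize(viewer.camera("scene")[100:260,180:380],None,fx=4,fy=4,interpolation=2))
cv2.imwrite("pics/t2.png",cv2.resize(viewer.camera("top")[120:280,300:500],None,fx=4,fy=4,interpolation=2))
```

```text
stop False
4.1417 [ 508.38873368 -161.53490129  153.54982692] [ 0.41578074 -0.26703033  0.03923563]
5.1667 21.83158622183251 [0.07116613 0.83845954 0.15671295] [ 507.94706207 -161.42045035  152.93978044]
21.6640576996915 [ 0.11196292  0.31487233 -1.5869823 ]
7.4333 21.968704546348288 [ 0.12957109  0.07307977 -1.98593396] [ 507.71501337 -161.29940449  354.22417961]
```

View pics/s2.png

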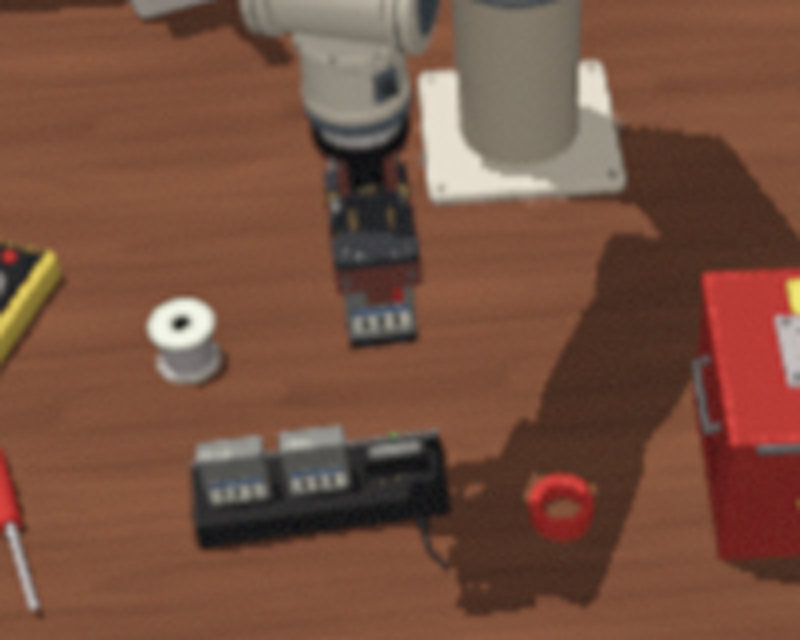

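The pack is out and upright (width 22 mm, load about 1.8 N), and the two good packs are undisturbed. Next I'll carry it over the slot and check alignment just above the lid.

Run:
```python
from h import *
from station import env,set_gripper,viewer
yb=-0.048; B=np.array([524.5,245.3]); ex=np.array([np.cos(yb),np.sin(yb)])
q=quat(yb); T=B+9*ex
env.move_l([*T,355],rot=q,rate=180)
env.move_l([*T,325],rate=60)
s=env.read_state();print(s["time_s"],s["tool_pos"],s["orientation"],q,s["width"])
a=viewer.camera("scene");b=viewer.camera("top")
cv2.imwrite("pics/s3.png",cv2.resize(a[140:245,330:440],None,fx=6,fy=6,interpolation=2)[:600])
cv2.imwrite("pics/t3.png",cv2.resize(b[140:240,180:300],None,fx=6,fy=6,interpolation=2))
```

```text
10.5917 [533.53843828 244.93954577 324.83091386] [ 7.23841600e-01  6.89966171e-01 -1.38515124e-04 -4.10930963e-05] [np.float64(0.7238720778297951), np.float64(0.6899342105870494), 0, 0] 22.073140911870066
```

View pics/s3.png

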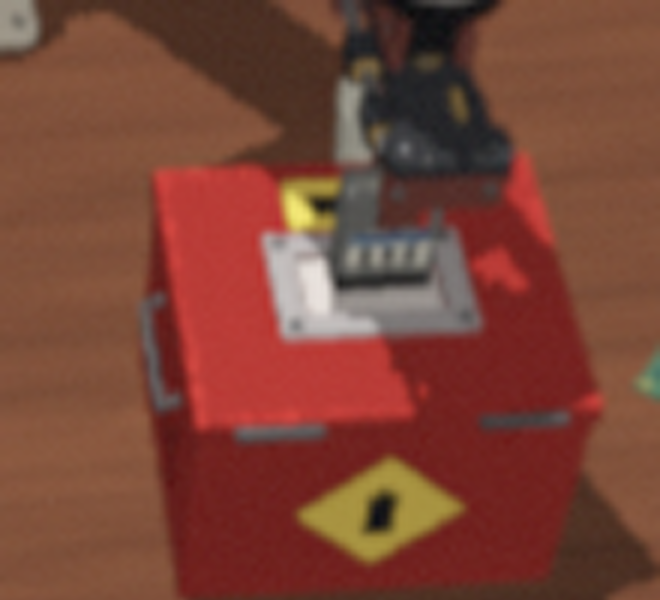

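View pics/t3.png

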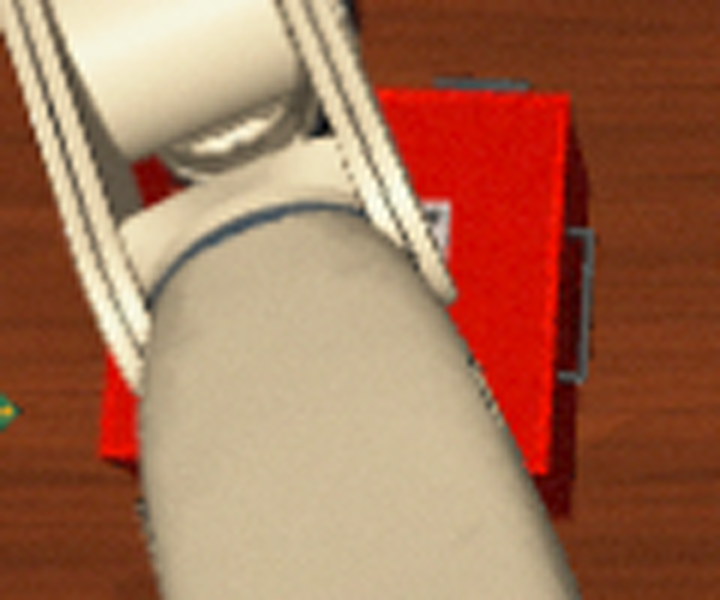

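Run:
```python
from h import *
from station import viewer
p=viewer.camera_params("scene");yb=-.048
v=[524.5,245.3,yb]
def show(n,M): print(n,(((proj(p,place(v,M))-[330,140])+.5)*6-.5).round(1).tolist())
show("frame",[[-40,-58,173],[-40,58,173],[40,58,173],[40,-58,173]])
show("opening",[[-24,-42,171],[-24,42,171],[24,42,171],[24,-42,171]])
show("pack bottom edge +x",[[20,-29,185],[20,29,185]])
```

```text
frame [[263.2, 238.9], [453.6, 230.3], [480.9, 329.6], [283.8, 339.0]]
opening [[293.4, 259.4], [432.1, 253.1], [447.9, 312.7], [306.4, 319.4]]
pack bottom edge +x [[330.0, 297.2], [428.3, 292.6]]
```

The frame matches the prediction to within 1 px. The pack's leading edge in the picture is ~(338,288)–(437,284), about 1.5 px from predicted, so it is some 3–4 mm off. That is inside the slot's clearance on the safe side. I'll insert with a force guard.

Run:
```python
from h import *
from station import env,set_gripper,viewer
yb=-0.048; B=np.array([524.5,245.3]); ex=np.array([np.cos(yb),np.sin(yb)])
T=B+9*ex
for z in (308,295,280,267,257.5):
    st=env.move_l([*T,z],rate=40,f_stop=14)
    s=env.read_state();print(z,st,s["tool_pos"].round(1),s["force"].round(1),s["width"].round(2))
    if st: break
print(s["time_s"])
cv2.imwrite("pics/s4.png",cv2.resize(viewer.camera("scene")[140:240,330:440],None,fx=6,fy=6,interpolation=2))
```

```text
Traceback (most recent call last):
AttributeError: 'float' object has no attribute 'round'
```

Run:
```python
from h import *
from station import env,set_gripper,viewer
yb=-0.048; B=np.array([524.5,245.3]); ex=np.array([np.cos(yb),np.sin(yb)])
T=B+9*ex
for z in (295,280,267,257.5):
    st=env.move_l([*T,z],rate=40,f_stop=14)
    s=env.read_state();print(z,st,s["tool_pos"].round(1),s["force"].round(1),round(s["width"],2))
    if st: break
print(s["time_s"])
cv2.imwrite("pics/s4.png",cv2.resize(viewer.camera("scene")[140:240,330:440],None,fx=6,fy=6,interpolation=2))
```

```text
295 False [534.  245.  295.1] [ 1.9 -0.3  2.2] 21.92
280 False [533.9 244.8 279.6] [ 5.1 -0.8 -0.8] 22.32
267 False [533.6 244.7 266.3] [ 6.5 -0.2 -5.5] 22.11
257.5 False [533.6 244.8 256.8] [ 6.3  0.4 -5.5] 21.73
13.125
```

View pics/s4.png

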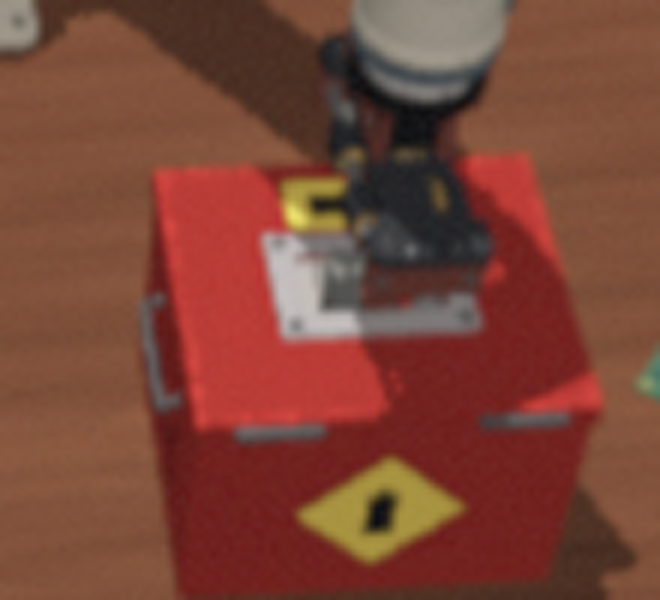

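The pack is ~53 mm in, with the flap pressing on it (+6 N in x). I'll bring it gently to the +x throat wall so the pinch holds it, then release.

Run:
```python
from h import *
from station import env,set_gripper,viewer
yb=-0.048; B=np.array([524.5,245.3]); ex=np.array([np.cos(yb),np.sin(yb)])
def rep(n):
    s=env.read_state();print(n,round(s["time_s"],2),s["tool_pos"].round(1),s["force"].round(1),round(s["width"],2));return s
T=B+15*ex
print(env.move_l([*T,257],rate=10,f_stop=6)); s=rep("nudge")
set_gripper(50); s=rep("open")
cv2.imwrite("pics/s5.png",cv2.resize(viewer.camera("scene")[140:240,330:440],None,fx=6,fy=6,interpolation=2))
p=s["tool_pos"].copy(); p[2]=305; env.move_l(p,rate=100); rep("up")
cv2.imwrite("pics/s6.png",cv2.resize(viewer.camera("scene")[140:240,330:440],None,fx=6,fy=6,interpolation=2))
```

```text
True
nudge 13.61 [537.  244.7 256.9] [-0.1  1.2  1.9] 21.54
open 14.24 [537.6 244.6 256.8] [ 0.7  0.3 -0.5] 50.08
up 14.93 [537.4 244.5 304.9] [ 0.4 -0.4 -0.1] 49.92
```

View pics/s6.png

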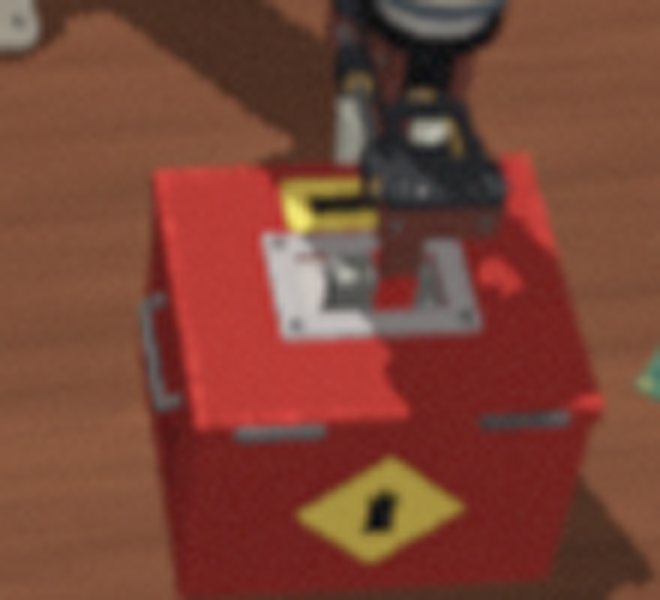

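The flap is holding the pack, whose top sticks out of the opening at ~(350–420, 265–300) in the crop. The wall contact puts the +x edge at 23.9 mm in the box frame, against 24 expected. I'll turn the closed fingers a quarter turn, so only 20 mm lies along x, centre them over the pack and push steadily.

Run:
```python
from h import *
from station import env,set_gripper,viewer
yb=-0.048; B=np.array([524.5,245.3]); ex=np.array([np.cos(yb),np.sin(yb)])
def rep(n):
    s=env.read_state();print(n,round(s["time_s"],2),s["tool_pos"].round(1),s["force"].round(1),round(s["width"],2));return s
T=B+11*ex
set_gripper(0); rep("closed")
for y in(yb-np.pi/2,yb+np.pi/2):
    q=quat(y); j=env.ik([*T,310],q); print(None if j is None else np.round(j,2))
    if j is not None: break
env.reach([*T,310],q); rep("turned")
cv2.imwrite("pics/s7.png",cv2.resize(viewer.camera("scene")[140:240,330:440],None,fx=6,fy=6,interpolation=2))
```

```text
closed 15.84 [537.7 244.6 305. ] [ 0.1  0.3 -0.9] 0.38
[ 0.41  0.36  1.71 -0.    1.07  2.03]
turned 17.24 [535.5 244.8 310. ] [ 0.2 -0.6 -0.9] 0.78
```

View pics/s7.png

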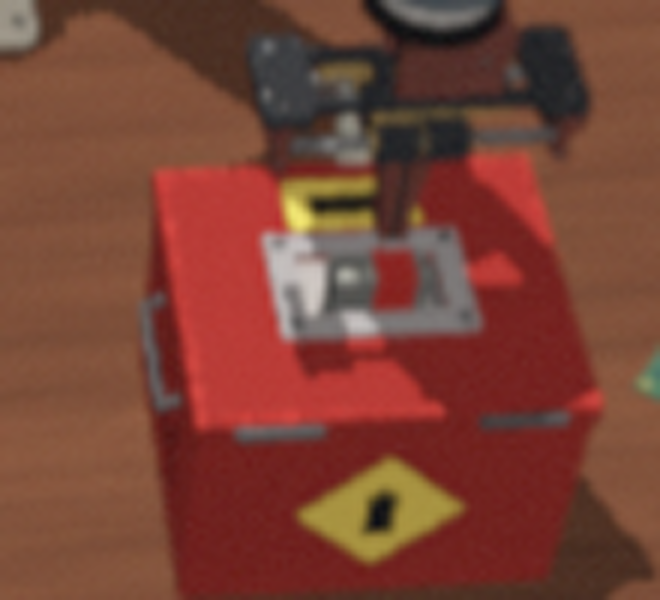

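The fingers are closed at ~(393,225), above the middle of the pack's top (~(385,265)). Now I'll push down steadily under a force guard.

Run:
```python
from h import *
from station import env,set_gripper,viewer
yb=-0.048; B=np.array([524.5,245.3]); ex=np.array([np.cos(yb),np.sin(yb)])
T=B+11*ex
for z in (290,283,276,268,260,252,244,236,228,220,214,208,203):
    st=env.move_l([*T,z],rate=35,f_stop=22)
    s=env.read_state();print(z,st,round(s["time_s"],2),s["tool_pos"].round(1),s["force"].round(1),s["wrist_torque"].round(2))
    if st: break
cv2.imwrite("pics/s8.png",cv2.resize(viewer.camera("scene")[140:240,330:440],None,fx=6,fy=6,interpolation=2))
```

```text
290 False 18.02 [535.6 244.8 290. ] [-0.2 -0.  -0.1] [0.02 0.11 0.04]
283 False 18.37 [535.3 244.7 282.7] [ 0.3 -0.1  0.6] [0.02 0.11 0.02]
276 False 18.72 [535.4 244.7 275.7] [ 0.2 -0.1  0.1] [ 0.02  0.14 -0.01]
268 False 19.09 [535.3 244.7 267.6] [ 0.1  0.  -0.1] [ 0.    0.13 -0.03]
260 False 19.47 [535.3 244.7 259.6] [0.4 0.4 0.1] [-0.02  0.15  0.05]
252 False 19.84 [535.3 244.7 251.6] [-0.2 -0.3  0.6] [ 0.01  0.15 -0.02]
244 False 20.22 [535.3 244.7 243.6] [-0.1  0.3  0.7] [0.07 0.15 0.01]
236 False 20.59 [535.3 244.7 235.6] [0.6 0.4 0.6] [0.02 0.16 0.03]
228 False 20.97 [535.4 244.7 227.6] [-0.5  0.1 -0. ] [ 0.01  0.15 -0.02]
220 False 21.34 [535.3 244.7 219.6] [-0.3 -0.3  0.3] [-0.04  0.2   0.02]
214 False 21.67 [536.3 244.9 214.3] [ 3.  -0.9  1.2] [-0.18 -0.24  0.01]
208 False 21.99 [536.1 244.9 208.2] [ 4.1  0.9 -0.4] [ 0.02 -0.66 -0.02]
203 False 22.28 [535.6 244.9 202.7] [5.5 1.1 0.2] [ 0.09 -0.72 -0.  ]
```

View pics/s8.png

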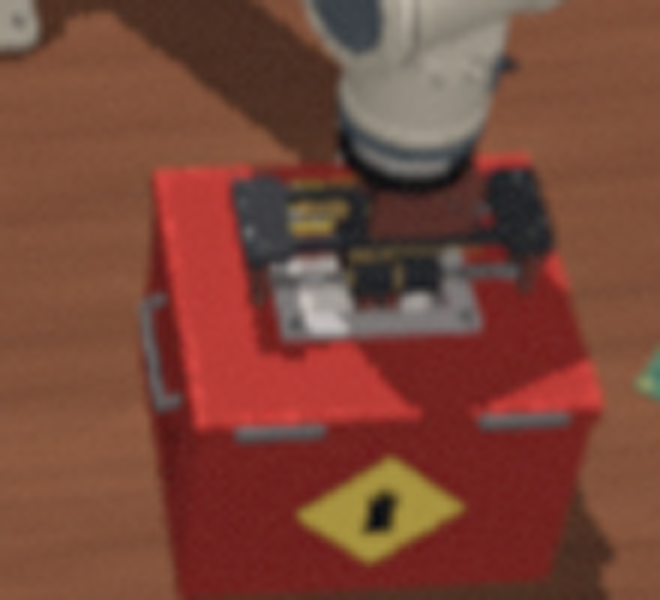

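There was no push force until the tips were ~33 mm below the lid. After that there was mainly +x force, from the flap leaning on the fingers. So the pack may have slid further in after release. I'll retract and look.

Run:
```python
from h import *
from station import env,set_gripper,viewer
yb=-0.048; B=np.array([524.5,245.3]); ex=np.array([np.cos(yb),np.sin(yb)])
T=B+11*ex
for z in (230,262,310,400):
    env.move_l([*T,z],rate=70 if z<300 else 150)
    s=env.read_state();print(z,round(s["time_s"],2),s["force"].round(1))
cv2.imwrite("pics/s9.png",cv2.resize(viewer.camera("scene")[140:240,330:440],None,fx=6,fy=6,interpolation=2))
```

```text
230 22.87 [2.9 1.5 3.4]
262 23.48 [-0.4 -0.3  0. ]
310 23.94 [-0.3  0.6 -0.3]
400 24.69 [-0.5 -0.2  0.2]
```

View pics/s9.png

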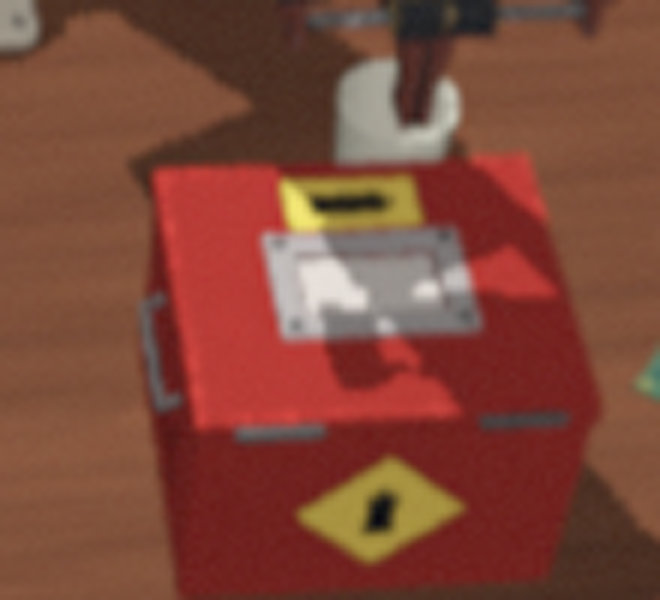

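View pics/s5.png

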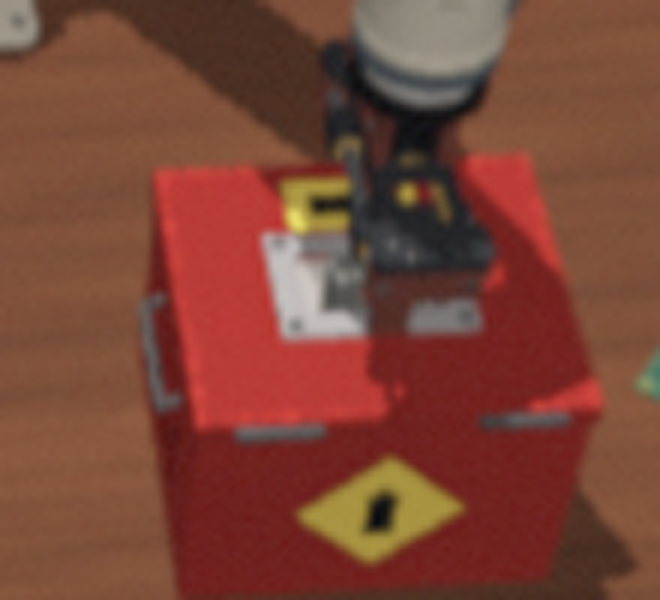

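The flap now lies flat in the opening, ~(300–445, 255–318) in the crop, with no pack visible. I'll swing the arm clear and check from both cameras.

Run:
```python
from h import *
from station import env,set_gripper,viewer
env.move_joints([1.122,0.423,1.63,0,1.089,-0.019])
s=env.read_state();print(s["time_s"],s["tool_pos"],s["force"])
a=viewer.camera("scene");b=viewer.camera("top")
r=lambda i,x,y:cv2.resize(i[y:y+50,x:x+66],None,fx=6,fy=6,interpolation=2)
cv2.imwrite("pics/z1.png",np.vstack([np.hstack([r(a,360,155),r(b,205,160)]),np.hstack([r(a,228,195),r(b,350,175)])]))
cv2.imwrite("pics/z2.png",b); cv2.imwrite("pics/z3.png",a)
```

```text
26.5167 [260.79882704 567.79988878 302.63679699] [ 0.55878955 -0.10648861  0.01211154]
```

View pics/z1.png

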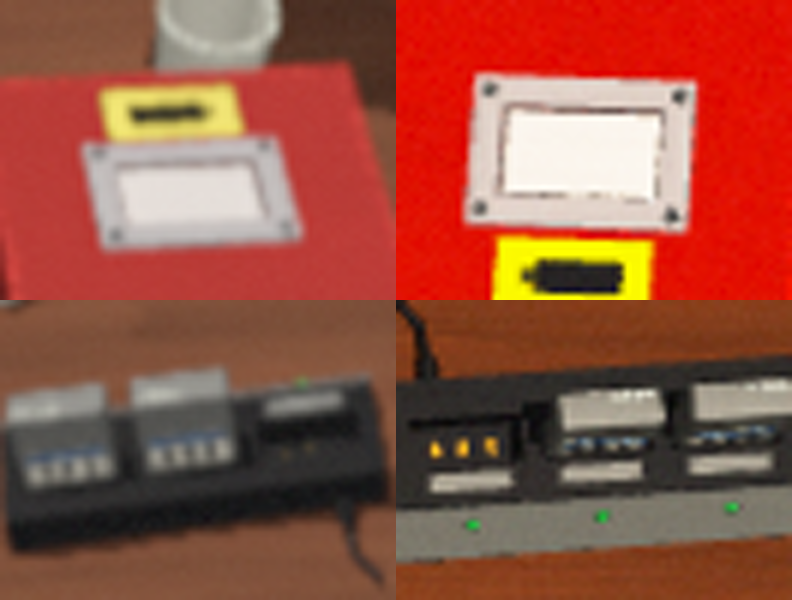

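View pics/z2.png

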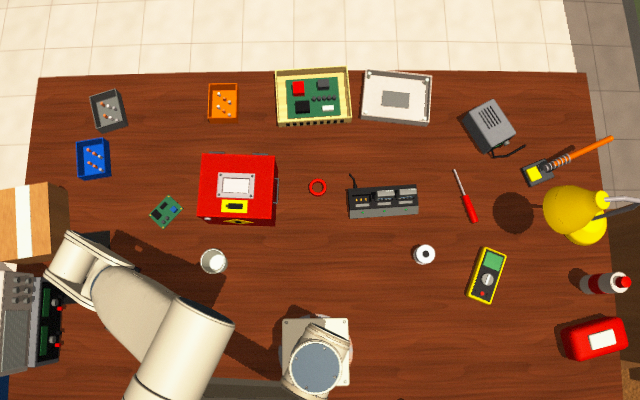

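The flap looks the same as at the start, shut in both views. The spent bay (top view, ~(362,198)) is empty, both good packs are in place and everything else is unmoved. I'll hand the job in.

```bash
python3 -c "
from station import workorder
print(workorder.sign_off())"
```

```text
the job is handed in; nothing more can be done
None
```

The red-taped pack is in the used-battery box with the flap shut, and I signed the job off at about 26.5 s of the 53 s allowed. I lifted the pack out of the charger's +y bay and lowered it about 53 mm through the flap. I then brought it against the +x throat wall, let go, and followed down with closed fingers to 47 mm below the lid.

**Final checks:** In both camera pictures the flap lies flat, as at the start, and the spent bay is empty. The two good packs stand in place, nothing else on the bench looks moved, and the arm is clear. The tool force I read stayed under 10 N throughout.

**Not as expected:**
- **Entry position:** just above the lid the pack appeared 3–4 mm from where I predicted. That was within the slot's clearance.
- **Following push:** the fingers met no clear resistance from the pack's top, and only flap contact from about 33 mm below the lid. The pack must have slid further in by itself after I let go, so the last part of its travel was probably not pushed. I could not see exactly when it came free of the flap.

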